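# Clear the sighting plate and present the ball dish over it, turned a quarter turn

## Robot

A 6-joint arm with a two-finger parallel gripper is mounted at the origin on a cart in front of the work surface, level with it; the furniture and walls round the work are solid. World frame = base frame: x ahead of the robot, y to its left, z up, the work surface at z = 0. Lengths are in mm, angles in rad, forces in N, time in s.
With the tool pointing down it reaches from about 275 to 1000 mm from the base axis. Payload 8.4 kg.
Tool frame: the origin (TCP) lies between the finger pads; the fingertips stand 22 mm ahead of it and the grasp point (between the pads) lies 3 mm ahead of it; z points along the fingers, y is the line along which they close (so a half turn about z gives the same grasp; the last joint's range is limited). The gripper opens to 85 mm and grips with 20 to 120 N. Pads are 22 mm wide; open, the fingers measure 114 mm over their backs; the gripper's body (76 mm by 85 mm) begins 54 mm behind the grasp point. The pads swing forward as they close: fully open they stand 13 mm farther back than shut.
Start: joints at [1.167, 0.353, 1.633, -0, 1.155, -0.002], TCP at [244.421, 575.227, 253.281] pointing down, gripper open.
Joint ranges: [-2.63, 2.63], [-0.92, 2.1], [0.06, 2.66], [-1.3, 4.44], [0, 2.69], [-3.02, 3.02]. Speed limits (rad/s): [2.22, 2.22, 2.79, 3.14, 3.14, 3.14].

## Interface

Orientations are given as [roll, pitch, yaw] about the fixed x, y, z axes, in that order (R = Rz(yaw) Ry(pitch) Rx(roll)).
In Python, from rig import r, grab_frame gives the robot as it stands.
- The arm moves only by the shell command python3 -m inch 'ROWS' [FORCE]. ROWS is JSON, a list of rows, each a list of 7 numbers: the turn, a rotation vector about the tool's x, y, z as a fraction of full scale, then the shift along the tool's x, y, z as a fraction of full scale, then the closure, from 0 (fully open) to 1 (shut). In form: [[rx, ry, rz, dx, dy, dz, fingers], ...]. A call has 1 to 8 rows; each row shifts and turns the commanded pose from where the row before left it, along the tool's axes as they then stand; what a row does not reach is not made up. Full scale, the value 1, is 2.5 cm for a shift and pi rad for a turn. A row lasts 1/12 s, in which the tool goes at most 41.7 mm and 7.16 degrees, less where a joint would pass 70% of its speed; a pose out of reach is approached as far as the arm can. A call with a number of a shift or a turn outside -1 to 1 is refused whole. A call with a gripper value outside its range is refused whole. The fingers move at their own pace and stop on an object; FORCE is the grip in N (left out, the last holds). Time passes only in rows, so rows that do not move let the fingers close. It gives the time, the measured TCP pose, the force, the opening and the grip force at its end, in the units of the state.
- r.sense(): the state, without advancing time (a new reading comes with each control period).
- grab_frame(name): name is "side" or "top" or "wrist"; returns a dict with "pixels" (420x560x3 uint8, red, green, blue), "z_map" (420x560 float32, mm along the optical axis (not along the pixel's ray), 0 where there is no reading), "vertical_fov" (degrees; the focal length in pixels is half the picture's height over the tangent of half this angle, whatever the lens; pixels are square), "cx", "cy" (the principal point, pixels), "dist" ([k1, k2, p1, p2, k3] as OpenCV has them; the pictures are not rectified), "cam_to_world" (4x4, takes a point from camera to world coordinates). Camera axes: x right, y down, z forward; pixel columns grow to the right and rows downward; lengths in mm; the calibration is good to about 2 mm. A picture is of the moment at which its call begins.
- r.sign_off(): hands the job in; it is judged then, once.
The state is a dict: "clock": time; "qpos": joint angles; "qvel": joint speeds; "joint_efforts": joint torques, N m; "eef_pos": TCP position; "tcp_rot": TCP orientation; "contact_force": force on the tool from outside, world axes, zero at the start; "wrist_torque": the same for the moment, N m; "opening": opening from 0.0 (shut) to 1.0 (fully open); "grasp_force": force on a finger pad.
Only numpy, scipy, OpenCV 4.12 (cv2) and the standard library are available. Lean on these libraries where they do the work, as an engineer would, in place of code of your own. Each camera call takes 0.05 s, during which the arm holds its last target. There are 200 camera calls.

## Task

Take the scraper block and with it wipe the four loose chips off the sighting plate into the steel tray along its left edge, without touching the chips with the fingers, and put the scraper down clear of the plate. Then pick up the ball dish by its grip bar, keep it level so that the loose ball stays in the middle, turn it a quarter turn so that its tongue points the same way as the plate's index tooth, and finish while holding it still and level a few centimetres (3 to 8) above the middle of the cleared plate. Do not touch the ball, and leave the other things where they are.

Things in the scene. Friction and masses are not known exactly. Their poses are not given: they have to be found in the camera images.
- sight_plate: Fixed sighting plate: dark bare steel slab 150 x 150 x 10 mm, top 34 mm above the bench, on a narrower foot; flush screw heads in the corners. Origin at the centre, on the bench; x, y along its sides, z up. A flat pointed index tooth sticks out 12 mm from the middle of its -x edge (nearest the robot), pointing to its -x. The tray lies along its +y edge (left, seen from the robot).
- plate_top (a point): Centre of the sighting plate's top face; axes as the plate.
- catch_tray: Fixed shallow steel tray, 169 (x) x 249 (y) mm outside, rim 22 mm high; origin at the centre of its underside, on the bench. A long side runs along the plate's +y edge, its wall just under the slab's edge, so what is pushed over that edge falls into the tray. (A like tray far back on the bench is not used.)
- scraper: Loose scraper block standing upright on the bench, about 160 g: foot 130 (x) x 30 (y) x 25 mm high with a flat rubber lip underneath, and on it, centred, an upright grip rib 56 (x) x 18 (y) mm reaching from 25 to 71 mm height. Origin at the centre of the underside; x along the foot. Grip the rib across its y.
- ball_dish: Loose round steel dish, 160 g, 100 mm across, rim 17 mm high; inside a very shallow cone (6 degrees) to 42 mm radius, then a steep rim. A flat pointed tongue sticks out along the dish's +x. A wire bail 94 mm wide spans it along its y, with a black grip bar over the centre, to be pinched across x. Origin at the centre of the underside; z up.
- dish_centre (a point): Lowest point of the dish's inside, 7 mm above the underside, where the ball rests.
- dish_grip (a point): Centre of the dish's grip bar, 12 (x) x 40 (y) x 20 (z) mm, 72 mm above the dish's underside, over its centre; axes as the dish.
- tongue_tip (a point): Tip of the dish's tongue, 69 mm from the dish's axis, 13 mm above its underside.
- ball_center (a point): Centre of the loose polished steel ball, 22 mm across, 44 g, resting at the lowest point of the dish.
- chip_1: Loose white broken-off chip, about 20 x 13 mm, 8 mm thick, 12 g, lying on the sighting plate; origin at the centre of its underside.
- chip_2: Loose white broken-off chip, about 16 x 14 mm, 8 mm thick, 12 g, lying on the sighting plate; origin at the centre of its underside.
- chip_3: Loose white broken-off chip, about 22 x 12 mm, 8 mm thick, 12 g, lying on the sighting plate; origin at the centre of its underside.
- chip_4: Loose white broken-off chip, about 15 x 12 mm, 8 mm thick, 12 g, lying on the sighting plate; origin at the centre of its underside.
- beaker: Bystander to be left alone: empty clear beaker, 66 x 78 mm high; origin at the centre of its underside.
- vial: Bystander to be left alone: small capped vial, 27 mm across, 58 mm high; origin at the centre of its underside.
- timer: Bystander to be left alone: bench timer, 60 x 64 x 19 mm; origin at the centre of its underside.

How it is judged:
By the outcome, as a careful person would: the job done as asked, in the order asked, and still so for the second after the job is handed in, while the arm keeps its last pose, push and grip.
It also fails if it takes over 72 s, if anything falls off the work surface, if the arm or the gripper's body presses on something with over 40 N, if the wrist force passes 120 N, or if a joint passes its speed limit or range.

## Working session

There is one attempt and no reset: what is moved stays moved. The work goes in short steps, Python scripts to look and compute and a shell command to move; the robot and the scene stay as the last step left them, time stands still between calls to the robot, and variables do not carry over. Pictures are saved under pics/ and viewed, at most 10 in all, crops included, and the job is handed in when it is done.

```bash
ls; mkdir -p pics; python3 - <<'E'
from rig import r, grab_frame
import cv2,numpy as np
print(r.sense())
for n in ("top","side"):
    f=grab_frame(n); np.savez(f"/tmp/{n}.npz",**f)
    cv2.imwrite(f"pics/{n}0.png",f["pixels"][:,:,::-1]); print(n,f["vertical_fov"],f["cx"],f["cy"],f["dist"],f["cam_to_world"])
E
```

```text
pics
{'clock': 0.0, 'qpos': array([ 1.16660184e+00,  3.53644990e-01,  1.63413099e+00, -1.28346628e-05,
        1.15521289e+00, -2.39949581e-03]), 'qvel': array([-1.76072530e-03,  7.13906364e-05,  1.61972828e-03,  2.27972607e-04,
       -8.02020626e-04, -3.60967430e-04]), 'joint_efforts': array([ 8.73891058e-04, -6.05267715e+01, -3.42047954e+01,  2.46215104e-04,
        9.58372140e-03,  8.49311341e-07]), 'eef_pos': array([244.24643347, 574.81223006, 252.56498265]), 'tcp_rot': array([-3.14019641e+00,  8.38468907e-06,  2.73980286e+00]), 'contact_force': array([-0.07185719, -0.1864216 , -0.38927079]), 'wrist_torque': array([-0.07938999, -0.03482717,  0.02285808]), 'grasp_force': 0.0, 'opening': 0.9992721597172014}
top 52.665791488369166 279.8557345361698 210.41741548736954 [-0.12981257  0.          0.          0.          0.        ] [[ 5.74545109e-03 -9.95723973e-01  9.21995593e-02  4.48600673e+02]
 [-9.99980675e-01 -5.50201447e-03  2.89429098e-03 -4.06282711e+01]
 [-2.37463161e-03 -9.22144066e-02 -9.95736343e-01  1.30619462e+03]
 [ 0.00000000e+00  0.00000000e+00  0.00000000e+00  1.00000000e+00]]
side 51.5652122249861 273.2719822112032 205.2674887086922 [-0.07815558  0.          0.          0.          0.        ] [[ 4.22710104e-01 -7.28057645e-01  5.39674192e-01 -2.46257552e+01]
 [-9.06260531e-01 -3.41447601e-01  2.49209521e-01 -2.98833798e+02]
 [ 2.83156130e-03 -5.94428802e-01 -8.04143259e-01  9.18521904e+02]
 [ 0.00000000e+00  0.00000000e+00  0.00000000e+00  1.00000000e+00]]
```

View pics/top0.png

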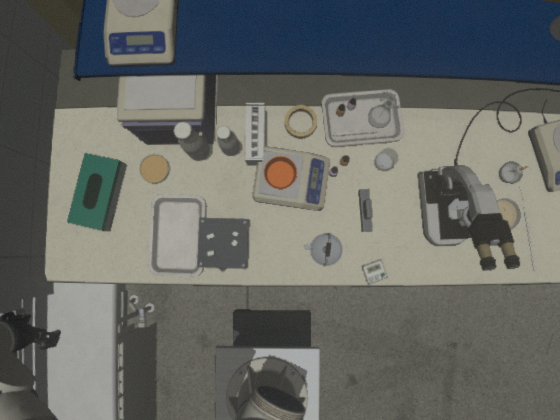

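View pics/side0.png

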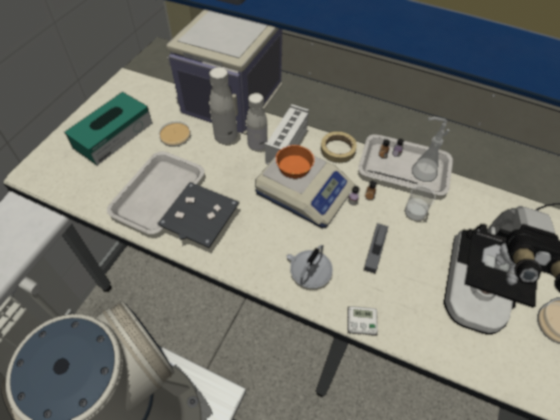

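```bash
cat > h.py <<'E'
import numpy as np,cv2
from rig import r, grab_frame
def K(f):
    F=210/np.tan(np.radians(f["vertical_fov"])/2); return np.array([[F,0,f["cx"]],[0,F,f["cy"]],[0,0,1.]])
def cloud(f):
    h,w=f["z_map"].shape
    uv=np.stack(np.meshgrid(np.arange(w),np.arange(h)),-1).reshape(-1,1,2).astype(np.float64)
    n=cv2.undistortPoints(uv,K(f),np.array(f["dist"])).reshape(-1,2)
    z=f["z_map"].reshape(-1,1).astype(float); P=np.hstack([n*z,z])
    T=np.array(f["cam_to_world"]); W=P@T[:3,:3].T+T[:3,3]; W[z[:,0]==0]=np.nan
    return W.reshape(h,w,3)
def proj(f,p):
    T=np.linalg.inv(f["cam_to_world"]); 
    return cv2.projectPoints(np.atleast_2d(np.array(p,float)),cv2.Rodrigues(T[:3,:3])[0],T[:3,3],K(f),np.array(f["dist"]))[0][:,0]
def rect(P):
    (c,s,a)=cv2.minAreaRect(P[:,:2].astype(np.float32)); return np.round(c,1),np.round(s,1),round(a,1)
E
python3 - <<'E'
from h import *
for n,b in (("top",dict(plate=(200,215,250,272),scr=(355,185,376,235),dish=(302,230,346,268),timer=(360,257,390,288),tray=(148,190,206,275),beaker=(370,145,400,172))),("side",dict(plate=(160,180,240,248),scr=(360,220,392,275),dish=(285,240,335,290),timer=(345,300,380,338)))):
    f=dict(np.load(f"/tmp/{n}.npz")); W=cloud(f)
    B=W[270:280,290:350] if n=="top" else W[300:306,200:204]
    for k,(x0,y0,x1,y1) in b.items():
        w=W[y0:y1,x0:x1].reshape(-1,3); w=w[np.isfinite(w[:,0])]
        z=w[:,2]; print(n,k,"zhist",np.percentile(z,[2,25,50,75,98]).round(1))
        for lo,hi in dict(plate=[(28,38),(39,48)],scr=[(15,32),(64,78)],dish=[(10,24),(66,90)],timer=[(10,30)],tray=[(16,30)],beaker=[(20,90)])[k]:
            q=w[(z>lo)&(z<hi)]
            if len(q)>3: print("  ",lo,hi,len(q),rect(q),q.mean(0).round(1))
f=dict(np.load("/tmp/top.npz"))
for n,(x0,y0,x1,y1) in (("top",(140,180,400,300)),):
    cv2.imwrite("pics/crop.png",cv2.resize(f["pixels"][y0:y1,x0:x1,::-1],None,fx=3,fy=3,interpolation=cv2.INTER_CUBIC))
E
```

```text
top plate zhist [-3.  30.8 33.4 35.6 41.7]
   28 38 2128 (array([463.2, 132.3]), array([159.3, 143.3]), 0.5) [466.9 132.2  33.7]
   39 48 158 (array([469.1, 134.1]), array([146.6, 135.5]), 0.6) [468.9 136.2  41.5]
top scr zhist [-5.  -0.5  3.9 25.9 71.8]
   15 32 305 (array([ 570.7, -298.1]), array([130.6,  31.5]), 4.3) [ 568.9 -295.6   24.6]
   64 78 116 (array([ 571.7, -298.3]), array([53.7, 18.9]), 3.3) [ 571.1 -298.2   69.8]
top dish zhist [-5.   0.1  6.8 12.6 80.8]
   10 24 514 (array([ 450.4, -176.9]), array([99.5, 98.1]), 39.3) [ 449.8 -175.7   13.8]
   66 90 87 (array([ 450.8, -176.4]), array([12.4, 76.2]), 81.8) [ 450.8 -175.8   78.7]
top timer zhist [-749.2   -1.3    2.6   15.9   22.1]
   10 30 384 (array([ 383., -326.]), array([60.5, 61.5]), 21.2) [ 384.  -325.6   16.8]
top tray zhist [-4.   0.2  3.  16.  35.9]
   16 30 880 (array([493.7, 277.1]), array([245.6, 178.5]), 0.0) [500.3 300.4  21.6]
top beaker zhist [-5.2 -0.3 21.3 38.7 79.1]
   20 90 409 (array([ 725.3, -358.9]), array([58.6, 61.3]), 12.3) [ 727.9 -362.4   45.7]
side plate zhist [-0.4  2.9 34.1 36.6 42.8]
   28 38 2536 (array([463.4, 135.2]), array([152.8, 162.9]), 88.8) [462.3 131.3  35.6]
   39 48 270 (array([470.3, 133.9]), array([149.7, 141.8]), 88.3) [470. 136.  42.]
side scr zhist [-1.3  1.5  3.5 26.7 73.6]
   15 32 365 (array([ 570.7, -297.2]), array([130.3,  30.5]), 3.7) [ 552.  -297.3   26.6]
   64 78 172 (array([ 570.3, -297.4]), array([58.8, 18.8]), 4.1) [ 567.7 -297.4   71.6]
side dish zhist [-1.1  2.2  9.9 14.7 83.4]
   10 24 983 (array([ 452.6, -177.1]), array([98.8, 99.8]), 41.2) [ 451.7 -175.    14.4]
   66 90 155 (array([ 449.5, -177. ]), array([12.6, 78.5]), 81.9) [ 445.7 -177.5   79.3]
side timer zhist [-0.9  2.5 16.4 19.3 22.4]
   10 30 780 (array([ 383.9, -325.8]), array([61.8, 64.8]), 20.9) [ 380.6 -325.8   18.6]
```

View pics/crop.png

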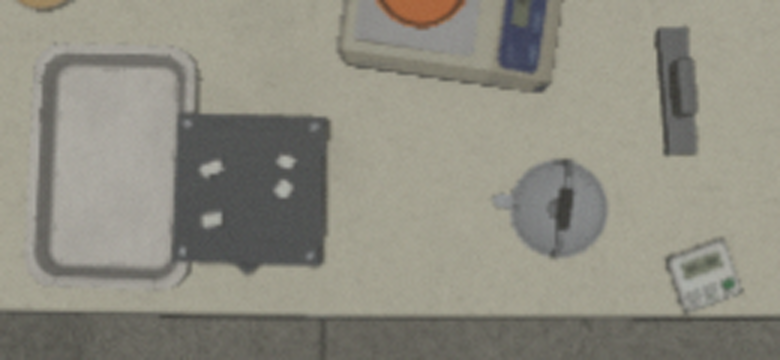

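The top crop shows the plate at crop (178–328, 113–265) with its tooth at (250,270) pointing toward the robot. The chips are at (211,168), (286,160), (283,188) and (211,219), the scraper at (675,90), and the dish at (558,208) with its tongue to the left (+y). Both views agree on the scraper and dish positions and heights.

```bash
R='[0,0,0.0386,0,0,0,0]'; 
python3 -m inch '[[0,0,0.0386,0,0,0,0],[0,0,0.0386,0,0,0,0],[0,0,0.0386,0,0,0,0],[0,0,0.0386,0,0,0,0],[0,0,0.0386,0,0,0,0],[0,0,0.0386,0,0,0,0],[0,0,0.0386,0,0,0,0],[0,0,0.0386,0,0,0,0]]' 
python3 -m inch '[[0,0,0.0386,0,0,0,0],[0,0,0.0386,0,0,0,0],[0,0,0.0386,0,0,0,0],[0,0,0.0386,0,0,0,0],[0,0,0.0386,0,0,0,0],[0,0,0.0386,0,0,0,0],[0,0,0.0386,0,0,0,0],[0,0,0.0386,0,0,0,0]]' 
python3 -m inch '[[0,0,0.0386,0,0,0,0],[0,0,0.0386,0,0,0,0],[0,0,0.0386,0,0,0,0],[0,0,0.0386,0,0,0,0],[0,0,0.0386,0,0,0,0],[0,0,0.0386,0,0,0,0]]' 
python3 - <<'E'
from h import *
f=dict(np.load("/tmp/top.npz")); W=cloud(f)
p=f["pixels"].astype(int)
# plate mask: dark & z 28..38 ; chips: bright & z>36
for n in ("top","side"):
    f=dict(np.load(f"/tmp/{n}.npz")); W=cloud(f); g=f["pixels"].mean(2)
    reg=(abs(W[...,0]-468)<62)&(abs(W[...,1]-132)<62)&(W[...,2]>25)
    m=(reg&(g>130)).astype(np.uint8)
    k,l,st,c=cv2.connectedComponentsWithStats(m)
    for i in range(1,k):
        if st[i,4]>5: print(n,"chip",W[l==i].mean(0).round(1),st[i,4])
    d=(g<95)&(abs(W[...,0]-465)<110)&(abs(W[...,1]-132)<100)&(W[...,2]>28)&(W[...,2]<45)
    k,l,st,c=cv2.connectedComponentsWithStats(cv2.morphologyEx(d.astype(np.uint8),cv2.MORPH_CLOSE,np.ones((5,5))))
    i=1+st[1:,4].argmax(); m=cv2.morphologyEx((l==i).astype(np.uint8),cv2.MORPH_OPEN,np.ones((25,25)))
    # intersect plane z=34
    q=np.argwhere(m>0)[:,::-1].astype(float)
    nn=cv2.undistortPoints(q[:,None],K(f),f["dist"])[:,0]; T=f["cam_to_world"]
    D=np.c_[nn,np.ones(len(nn))]@T[:3,:3].T; X=T[:3,3]+D*((34-T[2,3])/D[:,2])[:,None]
    print(n,"plate",rect(X),X.mean(0).round(1))
f=dict(np.load("/tmp/top.npz"))
q=np.array([[187,124],[316,127],[182,251],[309,256]],float)/3+[140,180]-0.33
nn=cv2.undistortPoints(q[:,None],K(f),f["dist"])[:,0]; T=f["cam_to_world"]
D=np.c_[nn,np.ones(4)]@T[:3,:3].T; X=T[:3,3]+D*((34-T[2,3])/D[:,2])[:,None]; print("screws",X.round(1),X.mean(0))
E
```

```text
clock: 0.77
eef_pos: [244.3, 575.0, 252.9]
tcp_rot: [-3.141, 0.001, 1.764]
contact_force: [-0.1, -0.6, -0.1]
opening: 1.002
grasp_force: 0.0
clock: 1.43
eef_pos: [244.3, 575.0, 252.8]
tcp_rot: [3.141, 0.001, 0.794]
contact_force: [-0.6, -1.1, -0.6]
opening: 0.999
grasp_force: 0.0
clock: 1.93
eef_pos: [244.3, 575.0, 252.8]
tcp_rot: [3.141, 0.0, 0.066]
contact_force: [-0.7, -0.4, -1.0]
opening: 1.001
grasp_force: 0.0
top chip [496.   96.9  41.7] 17
top chip [488.6 171.3  41.7] 25
top chip [468.6  98.9  42.3] 23
top chip [437.7 169.3  42.4] 23
top plate (array([494.3, 157.9]), array([90.4, 97.5]), 0.5) [494.  157.6  34. ]
side chip [489.9 172.8  43.5] 37
side chip [497.4  98.4  43.3] 26
side chip [438.5 171.8  43.7] 36
side chip [470.  100.   43.6] 27Traceback (most recent call last):
  File "<stdin>", line 17, in <module>
cv2.error: OpenCV(4.12.0) /io/opencv/modules/calib3d/src/undistort.dispatch.cpp:347: error: (-215:Assertion failed) CV_IS_MAT(_src) && CV_IS_MAT(_dst) && (_src->rows == 1 || _src->cols == 1) && (_dst->rows == 1 || _dst->cols == 1) && _src->cols + _src->rows - 1 == _dst->rows + _dst->cols - 1 && (CV_MAT_TYPE(_src->type) == CV_32FC2 || CV_MAT_TYPE(_src->type) == CV_64FC2) && (CV_MAT_TYPE(_dst->type) == CV_32FC2 || CV_MAT_TYPE(_dst->type) == CV_64FC2) in function 'cvUndistortPointsInternal'
```

```bash

python3 -m inch '[[0,0,0,0.15,0.5,0,0],[0,0,0,0.3,0.99,0,0],[0,0,0,0.3,0.99,0,0],[0,0,0,0.3,0.99,0,0],[0,0,0,0.3,0.99,0,0],[0,0,0,0.3,0.99,0,0],[0,0,0,0.3,0.99,0,0],[0,0,0,0.3,0.99,0,0]]' |grep pos
python3 -m inch '[[0,0,0,0.3,0.99,0,0],[0,0,0,0.3,0.99,0,0],[0,0,0,0.3,0.99,0,0],[0,0,0,0.3,0.99,0,0],[0,0,0,0.3,0.99,0,0],[0,0,0,0.3,0.99,0,0],[0,0,0,0.3,0.99,0,0],[0,0,0,0.3,0.99,0,0]]' |grep pos
python3 -m inch '[[0,0,0,0.3,0.99,0,0],[0,0,0,0.3,0.99,0,0],[0,0,0,0.3,0.99,0,0],[0,0,0,0.3,0.99,0,0],[0,0,0,0.3,0.99,0,0],[0,0,0,0.3,0.99,0,0],[0,0,0,0.3,0.99,0,0],[0,0,0,0.3,0.99,0,0]]' |grep pos
python3 -m inch '[[0,0,0,0.3,0.99,0,0],[0,0,0,0.3,0.99,0,0],[0,0,0,0.3,0.99,0,0],[0,0,0,0.3,0.99,0,0],[0,0,0,0.3,0.99,0,0],[0,0,0,0.3,0.99,0,0],[0,0,0,0.3,0.99,0,0],[0,0,0,0.3,0.99,0,0]]'
python3 -m inch '[[0,0,0,0.3,0.99,0,0],[0,0,0,0.3,0.99,0,0],[0,0,0,0.3,0.99,0,0],[0,0,0,0.3,0.99,0,0],[0,0,0,0.15,0.5,0,0],[0,0,0,0,0,0,0]]'
python3 - <<'E'
from h import *
print(r.sense()["eef_pos"],r.sense()["tcp_rot"])
f=grab_frame("wrist"); np.savez("/tmp/w1.npz",**f); cv2.imwrite("pics/w1.png",f["pixels"][:,:,::-1]); print(f["cam_to_world"].round(3))
W=cloud(f)
reg=(abs(W[...,0]-571)<80)&(abs(W[...,1]+298)<35)
for lo,hi in ((18,32),(64,78)):
    q=W[reg&(W[...,2]>lo)&(W[...,2]<hi)]
    print(lo,len(q), rect(q) if len(q)>3 else "", np.median(q[:,2]) if len(q) else "")
f=dict(np.load("/tmp/top.npz"))
q=np.array([[187,124],[316,127],[182,251],[309,256]],float)/3+[140,180]-0.33
nn=cv2.undistortPoints(q[:,None],K(f),f["dist"])[:,0]; T=f["cam_to_world"]
D=np.c_[nn,np.ones(4)]@T[:3,:3].T; X=T[:3,3]+D*((34-T[2,3])/D[:,2])[:,None]; print("screws",X.round(1),X.mean(0))
E
```

```text
eef_pos: [314.0, 391.9, 253.0]
eef_pos: [387.7, 198.9, 253.1]
eef_pos: [461.5, 5.9, 253.1]
clock: 4.6
eef_pos: [535.4, -187.1, 253.0]
tcp_rot: [-3.141, 0.001, 0.076]
contact_force: [0.3, 0.9, -0.3]
opening: 0.999
grasp_force: 0.0
clock: 5.1
eef_pos: [577.6, -296.7, 252.8]
tcp_rot: [3.141, 0.0, 0.073]
contact_force: [-0.7, 0.2, 0.1]
opening: 1.002
grasp_force: 0.0
[ 577.6142285  -296.72481847  252.79646575] [3.14111239e+00 2.52447585e-04 7.27354376e-02]
[[ 7.20000e-02 -9.63000e-01 -2.61000e-01  6.44520e+02]
 [-9.97000e-01 -6.90000e-02 -2.00000e-02 -2.92539e+02]
 [ 1.00000e-03  2.62000e-01 -9.65000e-01  3.73716e+02]
 [ 0.00000e+00  0.00000e+00  0.00000e+00  1.00000e+00]]
18 2464 (array([ 572. , -299.8]), array([129.5,  30. ]), 4.1) 25.31555451794091
64 1218 (array([ 573. , -299.9]), array([54.8, 17.1]), 3.8) 71.03538733566012
screws [[533.  197.9  34. ]
 [530.8  67.7  34. ]
 [405.8 200.5  34. ]
 [402.1  73.2  34. ]] [467.92487195 134.82656879  34.        ]
```

View pics/w1.png

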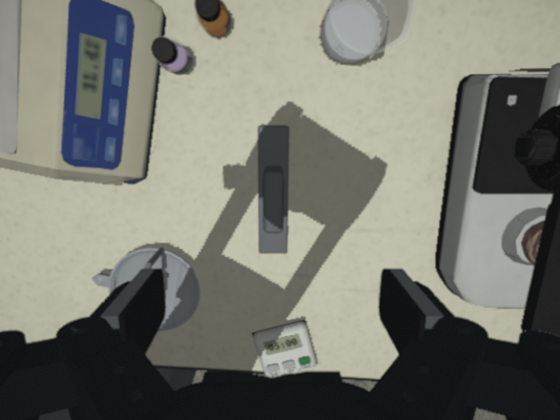

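The wrist view shows the scraper at (273,189), clear on both sides, with the dish at (155,288), the timer at (285,345) and the microscope to the right. The scraper position agrees across three views. I'm descending to grip it.

```bash

python3 -m inch '[[0,0,0,-0.24,0.06,0.5,0],[0,0,0,0,0,1,0],[0,0,0,0,0,1,0],[0,0,0,0,0,1,0],[0,0,0,0,0,1,0],[0,0,0,0,0,1,0],[0,0,0,0,0,1,0],[0,0,0,0,0,0.8,0]]'
python3 -m inch '[[0,0,0,0,0,0.4,0],[0,0,0,0,0,0.21,0],[0,0,0,0,0,0,0.7],[0,0,0,0,0,0,1],[0,0,0,0,0,0,1],[0,0,0,0,0,0,1],[0,0,0,0,0,0,1],[0,0,0,0,0,0,1]]' 80
python3 -m inch '[[0,0,0,0,0,0,1],[0,0,0,0,0,0,1]]' 80
```

```text
clock: 5.82
eef_pos: [570.6, -294.4, 69.2]
tcp_rot: [-3.14, 0.002, 0.074]
contact_force: [0.5, 0.5, 0.5]
opening: 0.999
grasp_force: 0.0
clock: 6.48
eef_pos: [572.2, -296.5, 56.2]
tcp_rot: [3.141, -0.001, 0.072]
contact_force: [0.1, 0.6, -0.5]
opening: 0.2
grasp_force: 77.9
clock: 6.65
eef_pos: [572.2, -296.5, 56.2]
tcp_rot: [3.141, -0.001, 0.072]
contact_force: [-1.1, 0.2, 6.6]
opening: 0.205
grasp_force: 79.0
```

```bash

python3 -m inch '[[0,0,0,0,0,-0.4,1],[0,0,0,0,0,-0.8,1],[0,0,0,0,0,-1,1],[0,0,0,0,0,-1,1],[0,0,0.016,0,0,-1,1],[0,0,0.016,0,0,-0.8,1],[0,0,0,-0.1,-0.3,-0.6,1],[0,0,0,-0.2,-0.6,-0.4,1]]'
python3 -m inch '[[0,0,0,-0.3,-0.92,0,1],[0,0,0,-0.3,-0.92,0,1],[0,0,0,-0.3,-0.92,0,1],[0,0,0,-0.3,-0.92,0,1],[0,0,0,-0.3,-0.92,0,1],[0,0,0,-0.3,-0.92,0,1],[0,0,0,-0.3,-0.92,0,1],[0,0,0,-0.3,-0.92,0,1]]'
python3 -m inch '[[0,0,0,-0.3,-0.92,0,1],[0,0,0,-0.3,-0.92,0,1],[0,0,0,-0.3,-0.92,0,1],[0,0,0,-0.3,-0.92,0,1],[0,0,0,-0.3,-0.92,0,1],[0,0,0,-0.15,-0.5,0,1],[0,0,0,0,0,0,1]]'
python3 - <<'E'
from h import *
s=r.sense();print(s["eef_pos"],s["tcp_rot"],s["contact_force"])
f=grab_frame("wrist"); np.savez("/tmp/w2.npz",**f); cv2.imwrite("pics/w2.png",f["pixels"][:,:,::-1])
W=cloud(f); g=f["pixels"].mean(2)
reg=(abs(W[...,0]-468)<80)&(abs(W[...,1]-134)<80)&(W[...,2]>29)&(W[...,2]<38)
print(reg.sum(), rect(W[reg]), np.median(W[reg][:,2]))
E
```

```text
clock: 7.32
eef_pos: [565.6, -274.3, 207.7]
tcp_rot: [3.14, -0.002, -0.028]
contact_force: [0.1, 0.3, -1.3]
opening: 0.198
grasp_force: 78.2
clock: 7.98
eef_pos: [509.1, -86.3, 205.4]
tcp_rot: [-3.141, 0.001, -0.027]
contact_force: [0.8, 0.8, -2.6]
opening: 0.201
grasp_force: 78.2
clock: 8.57
eef_pos: [471.1, 43.0, 205.4]
tcp_rot: [-3.141, 0.001, -0.025]
contact_force: [0.4, -0.3, -1.4]
opening: 0.197
grasp_force: 78.2
[471.10516531  42.96083493 205.43095163] [-3.14097585e+00  1.38109685e-03 -2.48735815e-02] [ 0.42572885 -0.28301637 -1.44335107]
26897 (array([466.4, 134.1]), array([150. , 156.8]), 88.7) 34.27892389754891
```

View pics/w2.png

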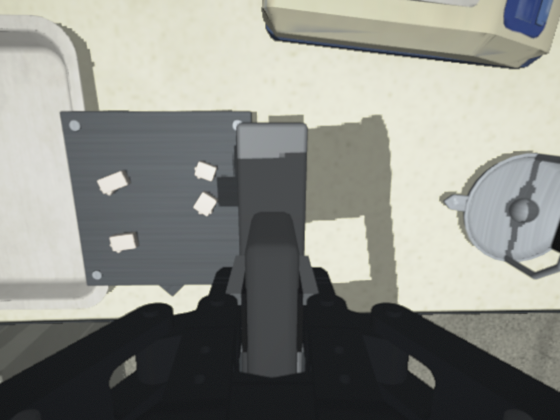

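The wrist view shows the held scraper at (270,190) beside the plate. The four chips are at (112,182), (122,242), (205,170) and (204,204), all within the foot's length. The plate top measures 34.3 mm.

```bash

python3 -m inch '[[0,0,0,0,-0.24,0.3,1],[0,0,0,-0.04,-0.24,0.7,1],[0,0,0,-0.04,0,0.9,1],[0,0,0,0,0,0.9,1],[0,0,0,0,0,0.8,1],[0,0,0,0,0,0.5,1],[0,0,0,0,0,0.3,1],[0,0,0,0,0,0,1]]'
python3 -m inch '[[0,0,0,0,0,0.06,1],[0,0,0,0,0,0,1]]'
python3 -m inch '[[0,0,0,0,0,0.04,1],[0,0,0,0,0,0,1]]'
```

```text
clock: 9.28
eef_pos: [470.1, 52.2, 93.8]
tcp_rot: [3.141, 0.003, -0.029]
contact_force: [0.2, 0.0, -0.7]
opening: 0.205
grasp_force: 78.4
clock: 9.45
eef_pos: [471.6, 52.6, 94.4]
tcp_rot: [-3.142, -0.001, -0.029]
contact_force: [-0.1, -1.2, -2.1]
opening: 0.198
grasp_force: 78.4
clock: 9.62
eef_pos: [471.6, 52.8, 93.7]
tcp_rot: [-3.141, -0.001, -0.029]
contact_force: [0.0, -0.3, -1.3]
opening: 0.203
grasp_force: 78.4
```

```bash

python3 -m inch '[[0,0,0,0,0,0.06,1],[0,0,0,0,0,0,1]]'
python3 -m inch '[[0,0,0,0,0,0.04,1],[0,0,0,0,0,0,1]]'
python3 -m inch '[[0,0,0,0,0,0.03,1],[0,0,0,0,0,0,1]]'
```

```text
clock: 9.78
eef_pos: [471.2, 52.8, 91.8]
tcp_rot: [-3.142, -0.001, -0.028]
contact_force: [0.9, 0.1, -2.3]
opening: 0.202
grasp_force: 78.4
clock: 9.95
eef_pos: [471.0, 52.8, 90.5]
tcp_rot: [-3.142, 0.0, -0.028]
contact_force: [-0.2, 0.1, -2.1]
opening: 0.201
grasp_force: 78.4
clock: 10.12
eef_pos: [471.1, 52.8, 90.1]
tcp_rot: [3.142, 0.0, -0.029]
contact_force: [-2.4, -0.4, 6.1]
opening: 0.204
grasp_force: 79.3
```

```bash

python3 -m inch '[[0,0,0,0,-0.1,-0.016,1],[0,0,0,0,-0.2,0,1],[0,0,0,0,-0.3,0,1],[0,0,0,0,-0.4,0,1],[0,0,0,0,-0.4,0,1],[0,0,0,0,-0.4,0,1],[0,0,0,0,-0.4,0,1],[0,0,0,0,-0.4,0,1]]'
python3 -m inch '[[0,0,0,0,-0.4,0,1],[0,0,0,0,-0.4,0,1],[0,0,0,0,-0.4,0,1],[0,0,0,0,-0.4,0,1],[0,0,0,0,-0.5,0,1],[0,0,0,0,-0.6,0,1],[0,0,0,0,-0.6,0,1],[0,0,0,0,-0.6,0,1]]'
python3 -m inch '[[0,0,0,0,-0.5,0,1],[0,0,0,0,-0.3,0,1],[0,0,0,0,0,0,1]]'
```

```text
clock: 10.78
eef_pos: [473.0, 119.1, 90.2]
tcp_rot: [3.142, -0.0, -0.028]
contact_force: [0.1, -2.0, -0.1]
opening: 0.201
grasp_force: 78.5
clock: 11.45
eef_pos: [475.7, 216.6, 90.2]
tcp_rot: [-3.142, -0.0, -0.029]
contact_force: [0.9, -1.3, -0.1]
opening: 0.203
grasp_force: 78.5
clock: 11.7
eef_pos: [476.3, 236.8, 90.1]
tcp_rot: [-3.141, -0.0, -0.027]
contact_force: [-0.1, -0.8, -1.5]
opening: 0.203
grasp_force: 78.3
```

```bash

python3 -m inch '[[0,0,0,0,0,-0.4,1],[0,0,0,0,0,-0.8,1],[0,0,0,0,0,-1,1],[0,0,0,0,0,-1,1],[0,0,0,0,0.4,-0.8,1],[0,0,0,0,0.8,-0.6,1],[0,0,0,0,1,0,1],[0,0,0,0,1,0,1]]'
python3 -m inch '[[0,0,0,0,1,0,1],[0,0,0,0,1,0,1],[0,0,0,0,0.6,0,1],[0,0,0,0,0.3,0,1],[0,0,0,0,0,0,1]]'
python3 - <<'E'
from h import *
f=grab_frame("wrist"); np.savez("/tmp/w3.npz",**f); cv2.imwrite("pics/w3.png",f["pixels"][:,:,::-1])
E
```

```text
clock: 12.37
eef_pos: [474.2, 154.1, 207.0]
tcp_rot: [-3.141, -0.002, -0.028]
contact_force: [0.7, -0.6, -2.2]
opening: 0.201
grasp_force: 78.3
clock: 12.78
eef_pos: [471.6, 81.2, 205.6]
tcp_rot: [3.141, -0.0, -0.031]
contact_force: [-0.4, 0.2, -1.4]
opening: 0.201
grasp_force: 78.4
```

View pics/w3.png

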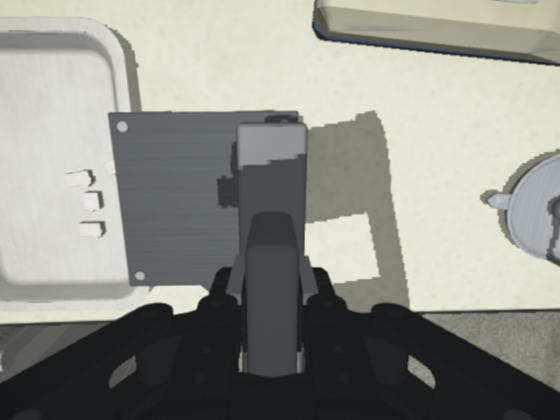

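The plate is clear. Three chips lie in the tray at (78,178), (92,200) and (91,229). The fourth is at (111,168), partly hidden by the slab edge, so I'm measuring its height.

```bash
python3 - <<'E'
from h import *
f=dict(np.load("/tmp/w3.npz")); W=cloud(f); p=f["pixels"]
for v in range(156,182,3):
    print(v,[f"{W[v,u,1]:.0f}/{W[v,u,2]:.0f}/{p[v,u].mean():.0f}" for u in range(96,122,3)])
cv2.imwrite("pics/w3c.png",cv2.resize(p[140:250,50:150,::-1],None,fx=5,fy=5,interpolation=cv2.INTER_CUBIC))
E
```

```text
156 ['237/1/216', '234/2/218', '232/1/218', '229/1/220', '226/1/219', '224/1/218', '206/34/115', '205/33/102', '202/34/102']
159 ['237/2/217', '235/1/218', '232/2/219', '229/2/221', '227/1/218', '221/8/216', '207/35/124', '205/33/99', '202/34/99']
162 ['238/1/218', '235/1/217', '232/1/218', '226/8/213', '224/8/224', '221/10/229', '208/33/156', '205/34/101', '203/33/101']
165 ['239/1/218', '236/1/216', '233/1/216', '226/10/226', '223/10/227', '221/9/228', '219/8/178', '205/34/98', '203/34/100']
168 ['239/1/219', '236/1/217', '233/1/219', '231/-0/218', '224/9/227', '222/9/228', '219/10/198', '206/33/99', '203/34/101']
171 ['239/2/219', '236/3/219', '234/1/219', '231/1/217', '225/8/223', '222/10/227', '219/10/214', '206/34/99', '203/34/99']
174 ['239/2/220', '237/1/219', '235/-1/220', '231/2/219', '229/1/217', '222/11/212', '220/9/182', '206/35/98', '204/34/99']
177 ['240/1/211', '238/1/219', '235/1/219', '232/1/219', '229/1/219', '227/1/219', '224/1/216', '207/34/104', '204/34/97']
180 ['240/1/194', '238/1/218', '235/1/217', '232/1/220', '229/2/220', '228/-0/220', '225/0/219', '207/34/116', '205/34/100']
```

View pics/w3c.png

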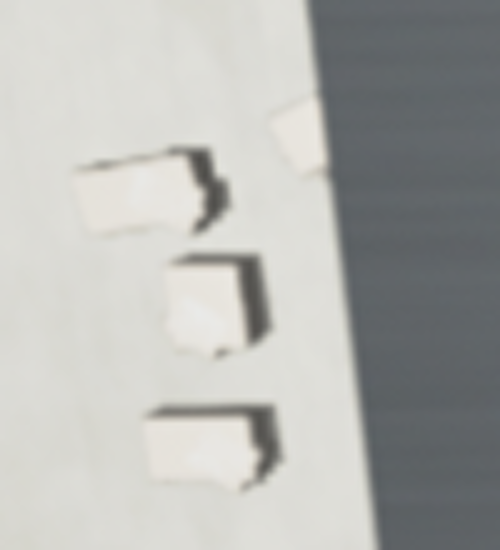

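All four chip tops in the tray read about 9 mm (floor at 1 mm plus 8 mm), so all four are in. I'm returning the scraper to its old spot.

```bash

python3 -m inch '[[0,0,0,0.15,0.5,0,1],[0,0,0,0.28,0.94,0,1],[0,0,0,0.28,0.94,0,1],[0,0,0,0.28,0.94,0,1],[0,0,0,0.28,0.94,0,1],[0,0,0,0.28,0.94,0,1],[0,0,0,0.28,0.94,0,1],[0,0,0,0.28,0.94,0,1]]' | grep pos
python3 -m inch '[[0,0,0,0.28,0.94,0,1],[0,0,0,0.28,0.94,0,1],[0,0,0,0.28,0.94,0,1],[0,0,0,0.28,0.94,0,1],[0,0,0,0.28,0.94,0,1],[0,0,0,0.28,0.94,0,1],[0,0,0,0.28,0.94,0,1],[0,0,0,0.28,0.94,0,1]]' |grep pos
python3 -m inch '[[0,0,0,0.15,0.4,0,1],[0,0,-0.016,0,0,0.3,1],[0,0,-0.016,0,0,0.7,1],[0,0,0,0,0,1,1],[0,0,0,0,0,1,1],[0,0,0,0,0,1,1],[0,0,0,0,0,0.8,1],[0,0,0,0,0,0,1]]'
```

```text
eef_pos: [520.2, -95.8, 205.3]
eef_pos: [571.1, -285.2, 205.1]
clock: 14.83
eef_pos: [571.6, -292.7, 80.9]
tcp_rot: [-3.138, 0.006, 0.073]
contact_force: [-0.6, 1.0, -1.3]
opening: 0.202
grasp_force: 78.5
```

```bash

python3 -m inch '[[0,0,0,0,0,0.5,1],[0,0,0,0,0,0.2,1],[0,0,0,0,0,0.1,1],[0,0,0,0,0,0,1],[0,0,0,0,0,0,1]]'
python3 -m inch '[[0,0,0,0,0,0.06,1],[0,0,0,0,0,0.0,1]]'
```

```text
clock: 15.25
eef_pos: [574.2, -295.4, 66.0]
tcp_rot: [3.141, -0.001, 0.072]
contact_force: [0.2, -0.1, -1.7]
opening: 0.205
grasp_force: 78.5
clock: 15.42
eef_pos: [574.0, -295.5, 64.2]
tcp_rot: [3.141, -0.001, 0.072]
contact_force: [0.3, 0.9, -1.2]
opening: 0.202
grasp_force: 78.5
```

```bash

python3 -m inch '[[0,0,0,0,0,0.16,1],[0,0,0,0,0,0.1,1],[0,0,0,0,0,0,1]]'
python3 -m inch '[[0,0,0,0,0,0.04,1],[0,0,0,0,0,0.0,1]]'
```

```text
clock: 15.67
eef_pos: [573.3, -295.1, 56.6]
tcp_rot: [-3.141, 0.001, 0.072]
contact_force: [0.1, 0.2, -0.8]
opening: 0.201
grasp_force: 78.5
clock: 15.83
eef_pos: [573.7, -295.3, 56.3]
tcp_rot: [-3.142, 0.0, 0.072]
contact_force: [-0.3, -0.4, -1.9]
opening: 0.203
grasp_force: 78.9
```

```bash

python3 -m inch '[[0,0,0,0,0,0.02,1],[0,0,0,0,0,0,0.5],[0,0,0,0,0,0,0],[0,0,0,0,0,0,0],[0,0,0,0,0,0,0],[0,0,0,0,0,0,0]]'
python3 -m inch '[[0,0,0,0,0,-0.3,0],[0,0,0,0,0,-0.8,0],[0,0,0,0,0,-1,0],[0,0,0,0,0,-1,0],[0,0,0,0,0,-1,0],[0,0,0,0,0,-1,0],[0,0,0.034,0,0,-1,0],[0,0,0.034,0,0,-1,0]]'
python3 -m inch '[[0,0,0,-0.4,-0.29,-0.5,0],[0,0,0,-0.79,-0.57,0,0],[0,0,0,-0.79,-0.57,0,0],[0,0,0,-0.79,-0.57,0,0],[0,0,0,-0.79,-0.57,0,0],[0,0,0,-0.79,-0.57,0,0],[0,0,0,-0.79,-0.57,0,0],[0,0,0,-0.4,-0.29,0,0]]'
python3 -m inch '[[0,0,0,0,0,0,0],[0,0,0,0,0,0,0]]'
python3 - <<'E'
from h import *
f=grab_frame("wrist"); np.savez("/tmp/w4.npz",**f); cv2.imwrite("pics/w4.png",f["pixels"][:,:,::-1])
print(r.sense()["eef_pos"],r.sense()["tcp_rot"])
W=cloud(f); g=f["pixels"].mean(2)
near=np.hypot(W[...,0]-450.6,W[...,1]+176.7)
for nm,m in dict(bail=(near<60)&(W[...,2]>66)&(W[...,2]<90),bar=(near<35)&(W[...,2]>75)&(W[...,2]<90)&(g<60),rim=(near<56)&(W[...,2]>13.5)&(W[...,2]<21),ball=(near<15)&(W[...,2]>15)&(W[...,2]<35),tongue=(near>54)&(near<75)&(W[...,2]>8)&(W[...,2]<20)).items():
    q=W[m]; print(nm,len(q), rect(q) if len(q)>3 else "", q.mean(0).round(1) if len(q) else "", np.median(q[:,2]) if len(q) else "", )
    if nm=="tongue" and len(q): i=near[m].argmax(); print("tip",q[i])
E
```

```text
clock: 16.33
eef_pos: [573.8, -295.3, 55.7]
tcp_rot: [3.142, -0.0, 0.072]
contact_force: [-1.0, 0.3, -0.2]
opening: 0.896
grasp_force: 0.0
clock: 17.0
eef_pos: [573.6, -295.2, 235.1]
tcp_rot: [3.141, -0.0, -0.146]
contact_force: [0.2, -0.5, -0.0]
opening: 1.0
grasp_force: 0.0
clock: 17.67
eef_pos: [448.6, -175.2, 246.0]
tcp_rot: [-3.141, 0.001, -0.141]
contact_force: [0.3, -0.3, -0.5]
opening: 0.995
grasp_force: 0.0
clock: 17.83
eef_pos: [451.3, -176.9, 246.4]
tcp_rot: [3.141, -0.002, -0.141]
contact_force: [0.7, 0.8, 0.3]
opening: 1.006
grasp_force: 0.0
[ 451.7844526  -177.3318784   246.35695215] [ 3.14096494e+00 -1.84315670e-03 -1.41383845e-01]
bail 974 (array([ 452.1, -178.2]), array([11.8, 77.2]), 81.8) [ 454.8 -178.6   79.3] 81.35453709554392
bar 629 (array([ 452.9, -178.3]), array([11.6, 39.6]), 82.0) [ 454.7 -178.8   81.8] 81.97141453550216
rim 1967 (array([ 452. , -178.2]), array([99.3, 99.2]), 38.0) [ 453.1 -175.7   16.1] 16.26712083232036
ball 77 (array([ 452.5, -178.4]), array([21.8, 13.7]), 81.1) [ 452.9 -178.3   23.4] 23.657000861661288
tongue 139 (array([ 460.5, -117.3]), array([12.7, 13.5]), 82.7) [ 460.4 -118.4   15.8] 15.740136094783566
tip [ 461.90577071 -111.06080747   15.08758373]
```

View pics/w4.png

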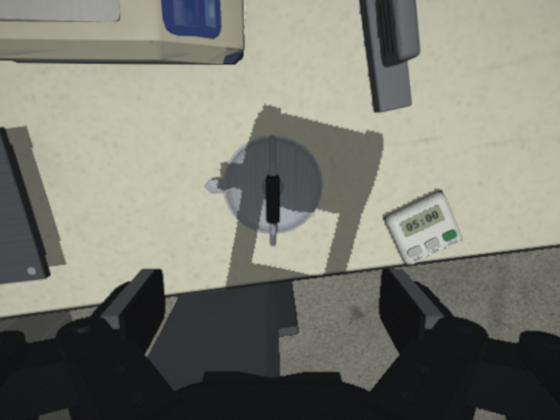

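The wrist view shows the dish at (272,185) with its grip bar centred at (272,198), the tongue at (212,185) and the ball in the middle under the bar. The scraper is standing at (390,50). The bar top measures 82 mm and its yaw matches the tool. I'm descending and closing gently.

```bash

python3 -m inch '[[0,0,0,0,0.01,0.5,0],[0,0,0,0,0.01,1,0],[0,0,0,0,0,1,0],[0,0,0,0,0,1,0],[0,0,0,0,0,1,0],[0,0,0,0,0,0.8,0],[0,0,0,0,0,0.7,0],[0,0,0,0,0,0.5,0.2]]'
python3 -m inch '[[0,0,0,0,0,0.24,0.4],[0,0,0,0,0,0.1,0.6],[0,0,0,0,0,0,0.7],[0,0,0,0,0,0,0.74]]' 60
```

```text
clock: 18.55
eef_pos: [451.2, -178.0, 81.2]
tcp_rot: [-3.141, 0.001, -0.142]
contact_force: [0.0, -0.4, 0.1]
opening: 0.885
grasp_force: 0.0
clock: 18.88
eef_pos: [451.4, -177.7, 75.1]
tcp_rot: [3.141, -0.001, -0.142]
contact_force: [0.6, 0.0, -0.4]
opening: 0.3
grasp_force: 0.0
```

```bash

python3 -m inch '[[0,0,0,0,0,0,0.78],[0,0,0,0,0,0,0.8],[0,0,0,0,0,0,0.82],[0,0,0,0,0,0,0.83],[0,0,0,0,0,0,0.84],[0,0,0,0,0,0,0.85],[0,0,0,0,0,0,0.86],[0,0,0,0,0,0,0.87]]' 60
python3 -m inch '[[0,0,0,0,0,0,0.9],[0,0,0,0,0,0,1],[0,0,0,0,0,0,1],[0,0,0,0,0,0,1]]' 60
```

```text
clock: 19.55
eef_pos: [450.6, -177.3, 74.8]
tcp_rot: [3.141, -0.0, -0.142]
contact_force: [-1.6, 0.7, 3.7]
opening: 0.138
grasp_force: 24.4
clock: 19.88
eef_pos: [450.7, -177.3, 75.0]
tcp_rot: [3.141, -0.0, -0.142]
contact_force: [-1.1, -0.9, 5.7]
opening: 0.128
grasp_force: 58.5
```

```bash

python3 -m inch '[[0,0,0,0,0,-0.05,1],[0,0,0,0,0,-0.1,1],[0,0,0,0,0,-0.2,1],[0,0,0,0,0,-0.3,1],[0,0,0,0,0,-0.4,1],[0,0,0,0,0,-0.5,1],[0,0,0,0,0,-0.5,1],[0,0,0,0,0,-0.4,1]]' 80
python3 -m inch '[[0,0,0,0,0,-0.4,1],[0,0,0,0,0,-0.3,1],[0,0,0,0,0,-0.2,1],[0,0,0,0,0,-0.12,1],[0,0,0,0,0,-0.05,1],[0,0,0,0,0,0,1],[0,0,0,0,0,0,1]]'
python3 - <<'E'
from h import *
f=grab_frame("wrist"); np.savez("/tmp/w5.npz",**f)
s=r.sense(); print(s["eef_pos"],s["tcp_rot"]); c=s["eef_pos"]
W=cloud(f); near=np.hypot(W[...,0]-c[0],W[...,1]-c[1]); b=c[2]-75
rim=W[(near<56)&(W[...,2]>b+13.5)&(W[...,2]<b+21)]; ball=W[(near<20)&(W[...,2]>b+14)&(W[...,2]<b+35)]
print("rim",rect(rim),np.c_[rim[:,:2],np.ones(len(rim))].shape, np.linalg.lstsq(np.c_[rim[:,:2]-c[:2],np.ones(len(rim))],rim[:,2]-b,rcond=None)[0])
print("ball",len(ball),ball.mean(0)-c if len(ball) else "", rect(ball))
E
```

```text
clock: 20.55
eef_pos: [451.0, -177.4, 137.6]
tcp_rot: [3.141, -0.001, -0.142]
contact_force: [-0.0, 0.5, -2.7]
opening: 0.125
grasp_force: 77.9
clock: 21.13
eef_pos: [450.4, -177.1, 162.3]
tcp_rot: [-3.141, 0.001, -0.142]
contact_force: [0.2, 0.7, -2.0]
opening: 0.125
grasp_force: 77.9
[ 450.32983729 -177.12574076  162.20841542] [-3.14139886e+00  8.95152301e-04 -1.41676974e-01]
rim (array([ 459.9, -175.7]), array([106.4,  84.4]), 81.7) (5404, 3) [ 3.49787020e-03 -1.30918063e-03  1.60833153e+01]
ball 362 [  6.19903302  -1.51356649 -52.14634875] (array([ 455. , -178.4]), array([21.6, 13.8]), 81.4)
```

```bash

python3 -m inch '[[0,0,-0.004,0,0,0,1],[0,0,-0.008,0,0,0,1],[0,0,-0.012,0,0,0,1],[0,0,-0.016,0,0,0,1],[0,0,-0.02,0,0,0,1],[0,0,-0.02,0,0,0,1],[0,0,-0.02,0,0,0,1],[0,0,-0.02,0,0,0,1]]' | grep -E "pos|rot"
python3 -m inch '[[0,0,-0.02,0,0,0,1],[0,0,-0.02,0,0,0,1],[0,0,-0.02,0,0,0,1],[0,0,-0.02,0,0,0,1],[0,0,-0.02,0,0,0,1],[0,0,-0.02,0,0,0,1],[0,0,-0.02,0,0,0,1],[0,0,-0.02,0,0,0,1]]' | grep -E "pos|rot"
python3 -m inch '[[0,0,-0.02,0,0,0,1],[0,0,-0.02,0,0,0,1],[0,0,-0.02,0,0,0,1],[0,0,-0.02,0,0,0,1],[0,0,-0.02,0,0,0,1],[0,0,-0.02,0,0,0,1],[0,0,-0.02,0,0,0,1],[0,0,-0.02,0,0,0,1]]' | grep -E "pos|rot"
python3 -m inch '[[0,0,-0.02,0,0,0,1],[0,0,-0.02,0,0,0,1],[0,0,-0.017,0,0,0,1],[0,0,-0.016,0,0,0,1],[0,0,-0.012,0,0,0,1],[0,0,-0.008,0,0,0,1],[0,0,-0.004,0,0,0,1],[0,0,0,0,0,0,1]]'
```

```text
eef_pos: [450.5, -177.2, 162.3]
tcp_rot: [-3.141, 0.001, 0.239]
eef_pos: [450.5, -177.2, 162.3]
tcp_rot: [-3.141, 0.0, 0.742]
eef_pos: [450.5, -177.2, 162.3]
tcp_rot: [-3.141, -0.0, 1.244]
clock: 23.85
eef_pos: [450.5, -177.2, 162.4]
tcp_rot: [-3.141, -0.0, 1.546]
contact_force: [0.9, 1.5, -2.1]
opening: 0.127
grasp_force: 77.9
```

```bash

python3 -m inch '[[0,0,0,0.05,0,0,1],[0,0,0,0.1,0,0,1],[0,0,0,0.15,0.01,0,1],[0,0,0,0.2,0.01,0,1],[0,0,0,0.25,0.01,0,1],[0,0,0,0.3,0.01,0,1],[0,0,0,0.35,0.01,0,1],[0,0,0,0.4,0.01,0,1]]' | grep -E "pos|rot"
python3 -m inch '[[0,0,0,0.45,0.02,0,1],[0,0,0,0.5,0.02,0,1],[0,0,0,0.55,0.02,0,1],[0,0,0,0.59,0.02,0,1],[0,0,0,0.59,0.02,0,1],[0,0,0,0.59,0.02,0,1],[0,0,0,0.59,0.02,0,1],[0,0,0,0.59,0.02,0,1]]' | grep -E "pos|rot"
python3 -m inch '[[0,0,0,0.59,0.02,0,1],[0,0,0,0.59,0.02,0,1],[0,0,0,0.59,0.02,0,1],[0,0,0,0.59,0.02,0,1],[0,0,0,0.59,0.02,0,1],[0,0,0,0.55,0.02,0,1],[0,0,0,0.5,0.02,0,1],[0,0,0,0.45,0.02,0,1]]' | grep -E "pos|rot"
python3 -m inch '[[0,0,0,0.4,0.01,0,1],[0,0,0,0.35,0.01,0,1],[0,0,0,0.3,0.01,0,1],[0,0,0,0.25,0.01,0,1],[0,0,0,0.2,0,0,1],[0,0,0,0.15,0,0,1],[0,0,0,0.1,0,0,1],[0,0,0,0.05,0,0,1]]' | grep -E "pos|rot"
python3 -m inch '[[0,0,0,0,0,0,1],[0,0,0,0,0,0,1],[0,0,0,0,0,0,1],[0,0,0,0,0,0,1],[0,0,0,0,0,0,1],[0,0,0,0,0,0,1]]'
python3 - <<'E'
from h import *
fs={n:grab_frame(n) for n in ("wrist","top","side")}
for n,f in fs.items(): np.savez(f"/tmp/e_{n}.npz",**f)
s=r.sense(); c=s["eef_pos"]; print(c,s["tcp_rot"])
for n,f in fs.items():
    W=cloud(f); near=np.hypot(W[...,0]-c[0],W[...,1]-c[1]); b=c[2]-75
    rim=W[(near<56)&(W[...,2]>b+13.5)&(W[...,2]<b+21)]; tg=(near>54)&(near<78)&(W[...,2]>b+5)&(W[...,2]<b+22)
    print(n,len(rim),np.linalg.lstsq(np.c_[rim[:,:2]-c[:2],np.ones(len(rim))],rim[:,2]-b,rcond=None)[0].round(3) if len(rim)>9 else "")
    if tg.sum(): d=W[tg].mean(0)-c; print("tongue",tg.sum(),d.round(1),np.degrees(np.arctan2(d[1],d[0])))
a=cv2.resize(fs["wrist"]["pixels"][60:330,100:460],(480,360)); t=cv2.resize(fs["side"]["pixels"][110:260,100:300],(320,240)); t=cv2.copyMakeBorder(t,0,120,0,0,cv2.BORDER_CONSTANT)
cv2.imwrite("pics/e.png",np.hstack([a,t])[:,:,::-1])
E
```

```text
eef_pos: [453.3, -131.3, 162.7]
tcp_rot: [3.142, -0.0, 1.545]
eef_pos: [459.9, -19.6, 162.7]
tcp_rot: [3.142, -0.0, 1.546]
eef_pos: [466.6, 91.6, 162.7]
tcp_rot: [3.142, -0.0, 1.546]
eef_pos: [469.1, 135.1, 162.6]
tcp_rot: [-3.141, 0.0, 1.545]
clock: 27.02
eef_pos: [469.1, 134.8, 162.7]
tcp_rot: [-3.142, 0.0, 1.545]
contact_force: [0.5, 0.1, -1.9]
opening: 0.125
grasp_force: 77.9
[469.07059046 134.86565074 162.68495495] [-3.14158126e+00 -7.83785061e-06  1.54527885e+00]
wrist 5381 [0.0000e+00 3.0000e-03 1.6097e+01]
tongue 487 [-59.2   1.8 -59.2] 178.2137457272062
top 62 [ 8.0000e-03 -4.1000e-02  1.4581e+01]
side 436 [-1.000e-03 -1.000e-03  1.639e+01]
tongue 30 [-60.5   2.5 -57.5] 177.6030348437088
```

View pics/e.png

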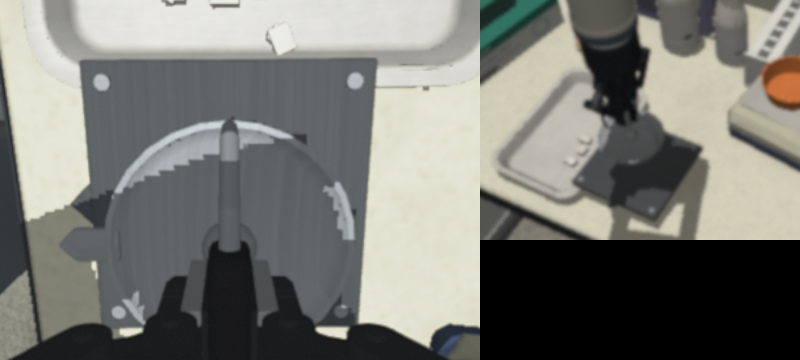

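The dish hangs level over the plate centre, about 53 mm above it. The tongue, at (80,243), points like the tooth (178.2° against about 178.6°), and the ball sits mid-dish at (230,240). The plate is clear.

```bash
python3 -c "
from rig import r
print(r.sign_off())"
```

```text
the job is handed in; nothing more can be done
None
```

The job is done and handed in at about 27 s: all four chips are in the tray, the scraper is back near its old spot clear of the plate, and the dish is held still and level about 53 mm above the plate's middle, its tongue aligned with the index tooth to within about a degree and the ball in the middle.

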